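# Put the microscope optics back in their holders

## Robot

A 6-joint arm with a two-finger parallel gripper is mounted at the origin on the work surface. World frame = base frame: x ahead of the robot, y to its left, z up, the work surface at z = 0. Lengths are in mm, angles in rad, forces in N, time in s.
With the tool pointing down it reaches from about 275 to 750 mm from the base axis. Payload 10.2 kg.
Tool frame: the origin (TCP) lies between the finger pads; the fingertips stand 14 mm ahead of it and the grasp point (between the pads) lies 5 mm behind it (tip_reach is the distance from the TCP to the fingertips, in mm); z points along the fingers, y is the line along which they close (so a half turn about z gives the same grasp; the last joint's range is limited). The gripper opens to 85 mm and grips with 20 to 120 N. Pads are 22 mm wide; open, the fingers measure 114 mm over their backs; the gripper's body (76 mm by 85 mm) begins 54 mm behind the grasp point. The pads swing forward as they close: fully open they stand 13 mm farther back than shut.
Start: joints at [-1.355, 0.313, 1.498, -0, 1.331, -0.223], TCP at [223.037, -475.275, 245.294] pointing down, gripper open.
Joint ranges: [-2.94, 2.94], [-0.97, 2.17], [0.19, 2.56], [-1.23, 4.37], [0.02, 3.11], [-2.88, 2.88]. Speed limits (rad/s): [2.39, 2.39, 3.01, 3.14, 3.14, 3.14].

## Interface

Orientations are given as a unit quaternion [w, x, y, z].
In Python, from rig import * gives the robot as it stands.
- The arm moves only by the tool arm_command, never from a script. Its argument "steps" is a list that holds one entry, the list of rows, each a list of 7 numbers: the opening, from 0 (shut) to 1 (fully open), then the shift along the tool's x, y, z each as a share of 0.05 m, from -1 to 1, then the turn, a rotation vector about the tool's x, y, z each as a share of 0.15 rad, from -1 to 1. A call has 1 to 8 rows; each row shifts and turns the commanded pose from where the row before left it, along the tool's axes as they then stand; what a row does not reach is not made up. A row lasts 1/8 s, in which the tool goes at most 62.5 mm and 10.7 degrees, less where a joint would pass 70% of its speed; a pose out of reach is approached as far as the arm can. A call with a number of a shift or a turn outside -1 to 1 is refused whole. A call with a gripper value outside its range is refused whole. The fingers move at their own pace and stop on an object; "squeeze" is the grip in N (left out, the last holds). Time passes only in rows, so rows that do not move let the fingers close. It gives the time, the measured TCP pose, the force, the opening and the grip force at its end, in the units of the state.
- sense(): the state, without advancing time (a new reading comes with each control period).
- capture(name): name is "scene" or "top" or "wrist"; returns the picture (480x640x3 uint8, red, green, blue); there is no depth.
- get_calibration(name): a dict with "intrinsics" (3x3 intrinsics, pixels), "rvec" (rotation vector, rad) and "tvec" (3), from world to camera coordinates, as OpenCV has them; the wrist camera has in their place "T_tool_cam" (4x4, takes a point from camera to tool coordinates, whose origin is the TCP and whose axes are the flange's). Camera axes: x right, y down, z forward; pixel columns grow to the right and rows downward; lengths in mm; the calibration is good to about 2 mm. A picture is of the moment at which its call begins: read the wrist's pose just before it. get_calibration takes no time and is no camera call.
- finish_job(): hands the job in; it is judged then, once.
The state is a dict: "time_s": time; "joints": joint angles; "dq": joint speeds; "tau": joint torques, N m; "eef_pos": TCP position; "ee_rot": TCP orientation; "force": force on the tool from outside, world axes, zero at the start; "wrist_torque": the same for the moment, N m; "grip_width": opening from 0.0 (shut) to 1.0 (fully open); "grip_force": force on a finger pad.
Only numpy, scipy, OpenCV 4.12 (cv2) and the standard library are available. Lean on these libraries where they do the work, as an engineer would, in place of code of your own. Each camera call takes 0.05 s, during which the arm holds its last target. There are 200 camera calls.

## Task

Put the four loose microscope parts away, each in the holder made for it: lay the long slim lens barrel in the long V-cradle and the short wide one in the short V-cradle so that they rest down in both Vs between the end cheeks, set the ring flat in the middle of the round cork pad, and the filter cube upright in the middle of the square cork pad with its sides square to the pad. Set every part down gently rather than dropping it, and leave the bundle of tubes and the amber bottle standing where they are.

Things in the scene. Friction and masses are not known exactly. Their poses are not given: they have to be found in the camera images.
- slim_barrel: Long slim lens barrel, black with thin silver bands and glass ends, a plain cylinder 28 mm in diameter and 120 mm long, about 120 g, lying on the bench. Origin at the middle of its axis (14 mm above the bench at the start); its x axis runs along the barrel. It can roll if pushed.
- wide_barrel: Short wide lens barrel, black with thin silver bands and glass ends, a plain cylinder 44 mm in diameter and 72 mm long, about 200 g, lying on the bench. Origin at the middle of its axis (22 mm above the bench at the start); its x axis runs along the barrel. It can roll if pushed.
- adapter_ring: Plain aluminium adapter ring lying flat, 60 mm outer diameter, 32 mm hole, 20 mm high, about 100 g. Origin at the centre of its underside, z up.
- filter_cube: Black filter block with a round glass window on top, 46 x 46 mm, 34 mm high, about 120 g. Origin at the centre of its underside, z up, x and y square to its sides.
- long_cradle: Long V-cradle for the slim barrel, fixed: base plate 156 x 50 mm, 8 mm thick; two grey 90 degree V supports centred 40 mm either side of the middle, 72 mm free between; V bottoms 20 mm above the bench, wings up to 37 and out to 21 mm; end cheeks 34 mm high, 140 mm apart inside. Origin on the bench under the middle, x along the groove. A seated barrel's axis is 39.8 mm above the bench, along x.
- short_cradle: Short V-cradle for the wide barrel, fixed: base plate 104 x 68 mm, 8 mm thick; two grey 90 degree V supports centred 24 mm either side of the middle, 40 mm free between; V bottoms 16 mm above the bench, wings up to 41.5 and out to 30 mm; end cheeks 38 mm high, 88 mm apart inside. Origin on the bench under the middle, x along the groove. A seated barrel's axis is 47.1 mm above the bench, along x.
- round_pad: Round cork pad for the ring, fixed to the bench, 80 mm in diameter, 8 mm thick. Origin at the centre of its underside, on the bench, z up.
- square_pad: Square cork pad for the filter cube, fixed to the bench, 66 x 66 mm, 8 mm thick. Origin at the centre of its underside, on the bench, z up, x and y square to its edges.
- tube_bundle: Bundle of seven white-capped sample tubes held by a green band, standing, 52 mm across, 88 mm high; to be left alone. Origin at the centre of its underside.
- stain_bottle: Amber glass bottle, standing, 52 mm in diameter, 105 mm high; to be left alone. Origin at the centre of its underside.
There are look-alikes about, which are no part of the job. Leave any green or red look-alike of the adapter_ring alone.

How it is judged (in metres and radians):
At the end, for the whole second after the job is handed in: Barrels in both Vs of their cradles (axis within 5 mm of seated sideways and in height, 0.1 rad, 13 mm slim / 11 mm wide from the middle lengthwise); ring and cube upright within 12 mm of their pads' centres, cube within 0.26 rad of square; all released, at rest; tubes and bottle standing (x of slim_barrel in the frame of long_cradle between -0.013 and 0.013 m and y of slim_barrel in the frame of long_cradle between -0.005 and 0.005 m and z of slim_barrel in the frame of long_cradle between 0.0348 and 0.0448 m and angle between the x axis of slim_barrel and the x axis of long_cradle, either way round below 0.1 rad and linear speed of each of slim_barrel, wide_barrel, adapter_ring, filter_cube below 0.02 m/s and angular speed of each of slim_barrel, wide_barrel, adapter_ring, filter_cube below 0.3 rad/s and contact force between the fingers and slim_barrel below 0.1 N and x of wide_barrel in the frame of short_cradle between -0.011 and 0.011 m and y of wide_barrel in the frame of short_cradle between -0.005 and 0.005 m and z of wide_barrel in the frame of short_cradle between 0.0421 and 0.0521 m and angle between the x axis of wide_barrel and the x axis of short_cradle, either way round below 0.1 rad and contact force between the fingers and wide_barrel below 0.1 N and horizontal distance between adapter_ring and round_pad below 0.012 m and z of adapter_ring in the frame of round_pad between 0.004 and 0.012 m and angle between each of adapter_ring, filter_cube's own z axis and vertical below 0.1 rad and contact force between the fingers and adapter_ring below 0.1 N and horizontal distance between filter_cube and square_pad below 0.012 m and z of filter_cube in the frame of square_pad between 0.004 and 0.012 m and contact force between the fingers and filter_cube below 0.1 N and (angle between the x axis of filter_cube and the x axis of square_pad, either way round below 0.26 rad or angle between the y axis of filter_cube and the x axis of square_pad, either way round below 0.26 rad) and angle between each of tube_bundle, stain_bottle's own z axis and vertical below 0.2 rad); the robot touches nothing.
It fails at once if The tube bundle or the amber bottle is shifted by more than 25 mm or knocked over (distance of any of tube_bundle, stain_bottle from where it was at the start of the episode above 0.025 m or angle between any of tube_bundle, stain_bottle's own z axis and vertical above 0.5 rad).
It fails at once if A part is slammed onto its holder (more than 40 N between them) (contact force between slim_barrel and long_cradle above 40 N or contact force between wide_barrel and short_cradle above 40 N or contact force between adapter_ring and round_pad above 40 N or contact force between filter_cube and square_pad above 40 N).
It fails at once if A part is let fall (faster than 0.45 m/s while the fingers do not hold it, about a 10 mm drop) ((linear speed of slim_barrel above 0.45 m/s and contact force between the fingers and slim_barrel below 0.1 N) or (linear speed of wide_barrel above 0.45 m/s and contact force between the fingers and wide_barrel below 0.1 N) or (linear speed of adapter_ring above 0.45 m/s and contact force between the fingers and adapter_ring below 0.1 N) or (linear speed of filter_cube above 0.45 m/s and contact force between the fingers and filter_cube below 0.1 N)).
It also fails if it takes over 120 s, if anything falls off the work surface, if the arm or the gripper's body presses on something with over 40 N, if the wrist force passes 120 N, or if a joint passes its speed limit or range.

## Working session

There is one attempt and no reset: what is moved stays moved. The work goes in short steps, Python scripts to look and compute and a tool call to move; the robot and the scene stay as the last step left them, time stands still between calls to the robot, and variables do not carry over. Pictures are saved under pics/ and viewed, at most 16 in all, crops included, and the job is handed in when it is done.

Besides the shell and the picture viewer there is one more tool, called after "Request:" as name(argument=value, ...) on one line, values as JSON. arm_command: Moves the arm, as the interface text tells. Its arguments: {"type":"object","properties":{"steps":{"type":"array"},"squeeze":{"type":"number"}},"required":["steps"]}

```bash
mkdir -p pics
python3 - <<'E'
from rig import *
import cv2
for n in ("top","scene"):
    cv2.imwrite(f"pics/{n}0.png",capture(n)[:,:,::-1]); print(n,get_calibration(n))
print(get_calibration("wrist")); print(sense())
E
```

```text
top {'intrinsics': array([[454.34805907,   0.        , 326.32716325],
       [  0.        , 454.34805907, 240.76448796],
       [  0.        ,   0.        ,   1.        ]]), 'rvec': array([ 2.20237648, -2.18593976,  0.04807266]), 'tvec': array([ -2.5041976 , 504.75116784, 947.25987295])}
scene {'intrinsics': array([[581.19700421,   0.        , 306.1748375 ],
       [  0.        , 581.19700421, 233.6525718 ],
       [  0.        ,   0.        ,   1.        ]]), 'rvec': array([ 1.03826733,  2.61155028, -0.80669082]), 'tvec': array([ 368.76582045, -228.74519036, 1556.38899594])}
{'intrinsics': array([[343.09435901,   0.        , 314.74545974],
       [  0.        , 343.09435901, 242.64456833],
       [  0.        ,   0.        ,   1.        ]]), 'T_tool_cam': array([[-9.79646394e-04, -9.60288455e-01, -2.79007390e-01,
         7.06278409e+01],
       [ 9.99999519e-01, -9.53542001e-04, -2.29279045e-04,
        -1.11725313e-01],
       [-4.58712445e-05, -2.79007480e-01,  9.60288927e-01,
        -1.29185623e+02],
       [ 0.00000000e+00,  0.00000000e+00,  0.00000000e+00,
         1.00000000e+00]])}
{'time_s': 0.1, 'joints': array([-1.35541655e+00,  3.13369870e-01,  1.49831376e+00,  1.37983238e-05,
        1.33097290e+00, -2.23412327e-01]), 'dq': array([-0.00077741, -0.00204208, -0.00337413, -0.00264103,  0.00093131,
        0.00170776]), 'tau': array([ 2.08166159e-03, -4.12900794e+01, -2.60142159e+01, -1.97575673e-04,
        3.05681788e-03, -1.80280051e-05]), 'eef_pos': array([ 222.98866543, -475.07992319,  244.82248265]), 'ee_rot': array([-5.31911133e-04,  9.76029290e-01,  2.17638560e-01,  8.83720070e-06]), 'force': array([-0.21919881, -0.00774367, -1.05660309]), 'wrist_torque': array([-0.02103351,  0.03567936,  0.0132906 ]), 'grip_force': 0.0, 'grip_width': 1.0006275390059218}
```

View pics/top0.png

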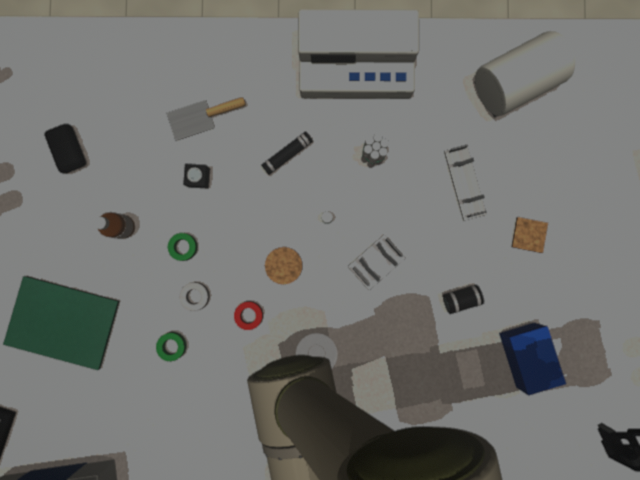

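View pics/scene0.png

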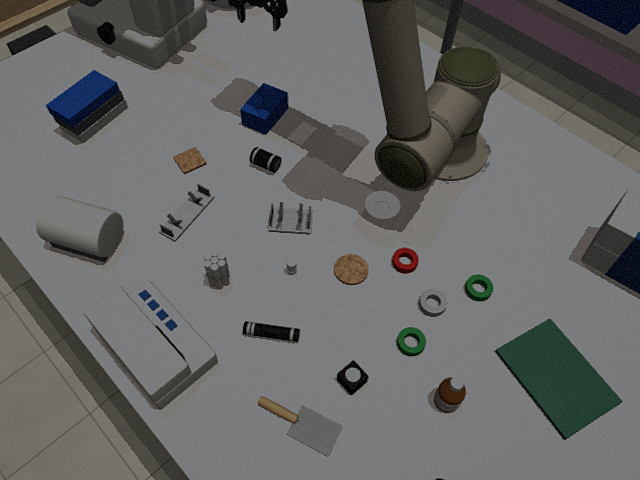

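```bash
cat > h.py <<'E'
import numpy as np, cv2
from rig import *
from scipy.spatial.transform import Rotation as R
def cam(n, pos=None, q=None):
    c=get_calibration(n)
    if n=="wrist":
        T=np.eye(4);T[:3,:3]=R.from_quat(np.roll(q,-1)).as_matrix();T[:3,3]=pos
        return c["intrinsics"],T@c["T_tool_cam"]
    M=np.eye(4);M[:3,:3]=cv2.Rodrigues(c["rvec"])[0];M[:3,3]=c["tvec"]
    return c["intrinsics"],np.linalg.inv(M)
def pix(K,T,u,v,z):
    d=T[:3,:3]@np.linalg.solve(K,[u,v,1.]);o=T[:3,3]
    return (o+d*(z-o[2])/d[2])[:2]
def montage(im,pts,name,w=56,h=74,s=3.5,cols=4):
    t=[]
    for u,v in pts:
        x,y=u-w//2,v-h//2
        p=cv2.resize(im[y:y+h,x:x+w],None,fx=s,fy=s,interpolation=cv2.INTER_CUBIC)
        for k in range(x,x+w):
            if k%10==0: cv2.line(p,(int((k-x+.5)*s),0),(int((k-x+.5)*s),6),(0,0,255),1); cv2.putText(p,str(k),(int((k-x)*s)-8,15),0,.3,(0,0,255))
        for k in range(y,y+h):
            if k%10==0: cv2.line(p,(0,int((k-y+.5)*s)),(6,int((k-y+.5)*s)),(0,0,255),1); cv2.putText(p,str(k),(8,int((k-y)*s)+5),0,.3,(0,0,255))
        p[-1]=p[:,-1]=(255,0,255); t.append(p)
    cv2.imwrite(name,np.vstack([np.hstack(t[i:i+cols]) for i in range(0,len(t),cols)]))
E
python3 - <<'E'
from h import *
im=cv2.imread("pics/top0.png")
montage(im,[(287,153),(466,183),(377,262),(463,299),(197,175),(194,296),(284,265),(530,235)],"pics/m0.png")
E
```

```text
(no output)
```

View pics/m0.png

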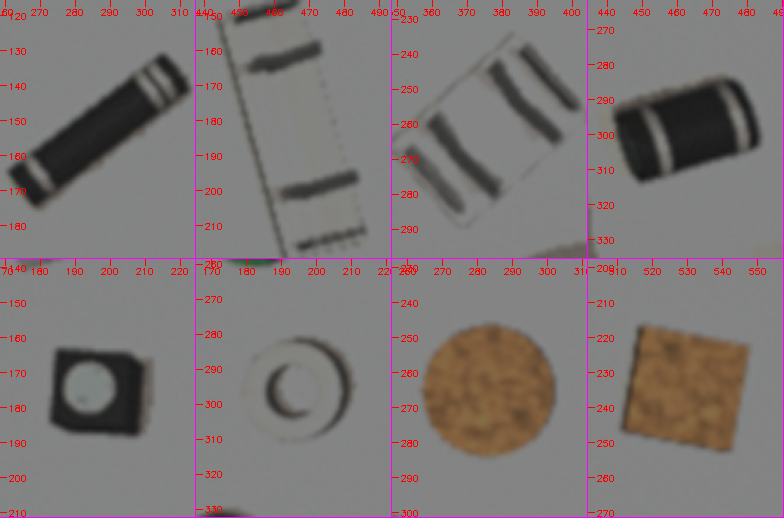

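```bash
cat >> h.py <<'E'
def yaw_of(q):  # angle of tool x in world
    m=R.from_quat(np.roll(q,-1)).as_matrix(); return np.arctan2(m[1,0],m[0,0])
def plan(x,y,z,ya):
    """rows: shift to x,y,z (TCP) then yaw so that tool-y (closing line) lies at angle ya mod pi"""
    s=sense(); p=s["eef_pos"];q=s["ee_rot"]; m=R.from_quat(np.roll(q,-1)).as_matrix()
    d=m.T@(np.array([x,y,z])-p)
    cur=np.arctan2(m[1,1],m[0,1]); e=(ya-cur+np.pi/2)%np.pi-np.pi/2
    tilt=m.T@np.cross(m[:,2],[0,0,-1])
    print("t %.1f pos"%s["time_s"],p.round(1),"shift shares x,y,z",(d/50).round(2),"turn z shares",round(-e/.15,2),"(other way %.2f)"%(-(e-np.sign(e)*np.pi)/.15),"tilt fix",(tilt/.15).round(2),"j6 %.2f"%s["joints"][5],"grip",round(s["grip_width"],3),round(s["grip_force"],1))
E
python3 - <<'E'
from h import *
K,T=cam("top"); P=lambda u,v,z:pix(K,T,u,v,z)
def ax(n,a,b,z):
    a,b=P(*a,z),P(*b,z);d=b-a;print(n,((a+b)/2).round(1),"len %.1f ang %.3f"%(np.hypot(*d),np.arctan2(d[1],d[0])))
print(T[:3,3])
ax("slim",(265.4,169.2),(308.8,136.1),14)
ax("wide",(445.6,303.2),(479.6,293.8),22)
f=lambda X,Y,x0,y0:(x0+X/3.5-.5,y0+Y/3.5-.5)
ax("longc sup",f(87,58,438,146),f(123,186,438,146),28)
ax("shortc sup",f(73,155,349,225),f(133,104,349,225),28)
ax("cube edge",f(57,90,169,138),f(130,93,169,138),34)
print("cube",P(193.9,174.1,34),"ring",P(194,296,12),"round",P(283.2,264.9,8),"square",P(529.9,234.4,8))
ax("sq edge",f(53,67,502,198),f(160,87,502,198),8)
ax("tubes",(375,147),(375,147),88); print("bottle",P(104,224,105)); print("dish",P(317,348,0))
E
```

```text
[457.8585235   -3.79161811 970.7896144 ]
slim [692.   86.2] len 116.4 ang -0.906
wide [ 386.4 -282.4] len 73.3 ang -1.295
longc sup [ 632.5 -292.6] len 79.6 ang -2.876
shortc sup [ 461.8 -106. ] len 46.7 ang -0.861
cube edge [662.6 275.7] len 43.6 ang -1.606
cube [640.63988772 277.96605952] ring [386.40843814 278.71318578] round [453.13824809  92.2138877 ] square [ 521.64528862 -429.84029754]
sq edge [ 553.4 -434.6] len 65.6 ang -1.750
tubes [686.1 -93.3] len 0.0 ang 0.000
bottle [529.23985651 426.99243064]
dish [278.14393915  19.34074866]
```

Request:
arm_command(steps=[[[1,0.92,-0.42,0,0,0,0],[1,0.92,-0.42,0,0,0,0],[1,0.92,-0.42,0,0,0,0],[1,0.92,-0.42,0,0,0,0],[1,0.92,-0.42,0,0,0,0],[1,0,0,0,0,0,-1],[1,0,0,0,0,0,-1],[1,0,0,0,0,0,-1]]], squeeze=40)

```text
time_s: 1.1
eef_pos: [386.6, -282.3, 245.0]
ee_rot: [-0.0, 0.902, 0.432, -0.0]
force: [0.3, 0.3, -0.3]
grip_width: 0.999
grip_force: 0.0
```

Request:
arm_command(steps=[[[1,0,0,0,0,0,-1],[1,0,0,0,0,0,-1],[1,0,0,0,0,0,-1],[1,0,0,0,0,0,-1],[1,0,0,0,0,0,-1],[1,0,0,0,0,0,-1],[1,0,0,0,0,0,-0.4],[1,0,0,0,0,0,0]]])

```text
time_s: 2.1
eef_pos: [386.6, -282.4, 245.0]
ee_rot: [-0.0, 0.603, 0.798, 0.0]
force: [0.3, -0.5, 0.8]
grip_width: 1.002
grip_force: 0.0
```

```bash
cat >> h.py <<'E'
def wshot(name):
    s=sense(); im=capture("wrist")[:,:,::-1].copy(); cv2.imwrite(f"pics/{name}.png",im)
    np.savez(f"pics/{name}.npz",p=s["eef_pos"],q=s["ee_rot"]); return im
def wcam(name):
    d=np.load(f"pics/{name}.npz"); return cam("wrist",d["p"],d["q"])
def proj(K,T,p):
    c=np.linalg.inv(T)@np.append(p,1); u=K@c[:3]; return u[:2]/u[2]
E
python3 - <<'E'
from h import *
im=wshot("w1"); plan(386.4,-282.4,17,0.276)
K,T=wcam("w1"); 
for p in [(386,-282,22),(462,-106,30),(632,-292,30),(522,-430,8)]: print(proj(K,T,p).round())
E
```

```text
t 2.1 pos [ 386.6 -282.4  245.1] shift shares x,y,z [-0.   -0.    4.56] turn z shares 0.0 (other way -20.94) tilt fix [-0. -0. -0.] j6 -1.15 grip 1.004 0.0
[315. 213.]
[449.  53.]
[531. 285.]
[388. 355.]
```

View pics/w1.png

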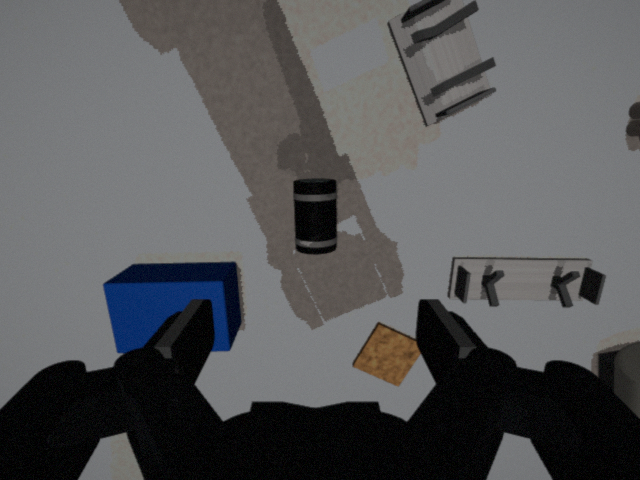

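Request:
arm_command(steps=[[[1,0,0,0.9,0,0,0],[1,0,0,0.9,0,0,0],[1,0,0,0.9,0,0,0],[1,0,0,0.9,0,0,0],[1,0,0,0.6,0,0,0],[1,0,0,0.34,0,0,0],[1,0,0,0,0,0,0],[0.3,0,0,0,0,0,0]]])

```text
time_s: 3.15
eef_pos: [386.9, -282.8, 19.0]
ee_rot: [0.001, 0.603, 0.798, -0.0]
force: [0.0, 0.0, 0.4]
grip_width: 0.816
grip_force: 0.0
```

Request:
arm_command(steps=[[[0.3,0,0,0,0,0,0],[0.3,0,0,0,0,0,0],[0.3,0,0,0,0,0,0],[0.3,0,0,0,0,0,0],[0.3,0,0,0,0,0,0],[0.3,0,0,0,0,0,0]]], squeeze=40)

```text
time_s: 3.9
eef_pos: [387.0, -282.8, 19.3]
ee_rot: [0.001, 0.602, 0.798, -0.0]
force: [-1.2, 1.4, 7.4]
grip_width: 0.498
grip_force: 39.6
```

Request:
arm_command(steps=[[[0.3,0,0,-0.2,0,0,0],[0.3,0,0,-0.8,0,0,0],[0.3,0,0,-0.8,0,0,0],[0.3,0,0,-0.4,0,0,0],[0.3,0,0,0,0,0,0]]])

```text
time_s: 4.53
eef_pos: [387.0, -282.9, 129.8]
ee_rot: [0.002, 0.602, 0.798, -0.0]
force: [0.2, 0.5, -2.5]
grip_width: 0.501
grip_force: 41.2
```

Run:
```python
from h import *
im=cv2.imread("pics/w1.png")
im=cv2.copyMakeBorder(im,20,0,0,0,cv2.BORDER_CONSTANT)  # rows +20
def m(u,v,w,h,s):
    montage(im,[(u,v)],"/tmp/x.png",w,h,s,1); return cv2.imread("/tmp/x.png")
a=m(442,84,120,132,3.3);b=m(526,300,166,66,2.4)
c=m(388,373,80,80,2.4)
H=np.zeros((600,800,3),np.uint8);H[:a.shape[0],:a.shape[1]]=a;H[:b.shape[0],400:400+b.shape[1]]=b;H[200:200+c.shape[0],400:400+c.shape[1]]=c
cv2.imwrite("pics/m1.png",H)
plan(461.8,-106,110,0.71)
```

```text
t 4.5 pos [ 387.  -282.9  129.8] shift shares x,y,z [2.99 2.41 0.39] turn z shares -2.88 (other way 18.06) tilt fix [0.01 0.02 0.  ] j6 -1.15 grip 0.501 41.2
```

View pics/m1.png

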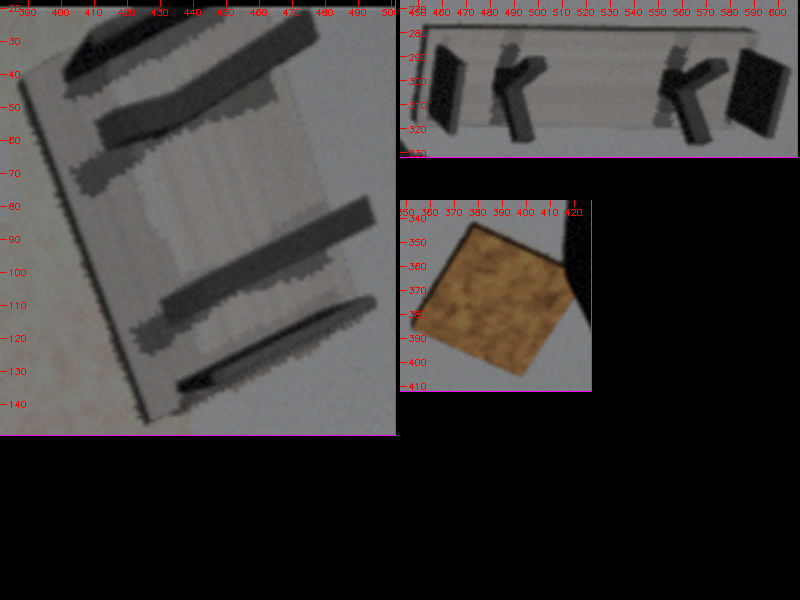

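Run:
```python
from h import *
K,T=wcam("w1")
S=lambda X,Y,z:pix(K,T,382+X/3.3-.5,Y/3.3-2.5,z)
L=lambda X,Y,z:pix(K,T,443+(X-400)/2.4-.5,247+Y/2.4-.5,z)
for n,f,t,z in (("short",S,[(103,133),(310,33),(170,303),(368,210)],41),("long",L,[(545,63),(523,140),(727,65),(700,142)],36.5)):
    p=[f(*q,z) for q in t]; print(n,np.mean(p,0).round(1)); a=(p[0]+p[1])/2;b=(p[2]+p[3])/2;d=b-a
    print(" axis %.3f len %.1f"%(np.arctan2(d[1],d[0]),np.hypot(*d)), "cross",[round(float(np.arctan2(*(p[i+1]-p[i])[::-1])),3) for i in (0,2)], np.hypot(*(p[1]-p[0])))
a,b=S(22,85,8),S(148,420,8);d=b-a;print("short edge",a,b,np.arctan2(d[1],d[0]),np.hypot(*d))
a,b=L(427,27,8),L(755,30,8);d=b-a;print("long edge",a,b,np.arctan2(d[1],d[0]),np.hypot(*d))
print("sq",pix(K,T,387.7,354,8))
```

```text
short [ 461.5 -106.3]
 axis -0.818 len 46.0 cross [0.694, 0.701] 55.91446112844189
long [ 634.5 -294.2]
 axis 0.265 len 79.9 cross [-1.409, -1.408] 37.311695920972525
short edge [403.6082453  -91.66505672] [ 470.49005033 -166.37671693] -0.8406400409068837 100.27466287887225
long edge [ 551.17819626 -290.80649412] [ 699.82521357 -250.15512906] 0.26694864220317305 154.1053835355967
sq [ 520.73583596 -428.88148681]
```

Request:
arm_command(steps=[[[0.3,0.75,0.6,0,0,0,0],[0.3,0.75,0.6,0,0,0,0],[0.3,0.75,0.6,0,0,0,0],[0.3,0.74,0.6,0.2,0,0,0],[0.3,0,0,0.2,0,0,-0.98],[0.3,0,0,0,0,0,-0.98],[0.3,0,0,0,0,0,-0.98],[0.3,0,0,0,0,0,0]]])

```text
time_s: 5.52
eef_pos: [460.5, -105.6, 107.4]
ee_rot: [-0.001, 0.414, 0.91, 0.0]
force: [0.3, -0.3, -1.9]
grip_width: 0.499
grip_force: 41.2
```

Run:
```python
from h import *
plan(462,-106.3,47,0.715)
im=wshot("w2"); cv2.imwrite("pics/w2c.png",cv2.resize(im[120:420,160:560],None,fx=2,fy=2))
```

```text
t 5.5 pos [ 460.5 -105.6  107.4] shift shares x,y,z [-0.03  0.01  1.21] turn z shares 0.02 (other way -20.93) tilt fix [-0.   -0.01 -0.  ] j6 -1.19 grip 0.499 41.2
```

View pics/w2c.png

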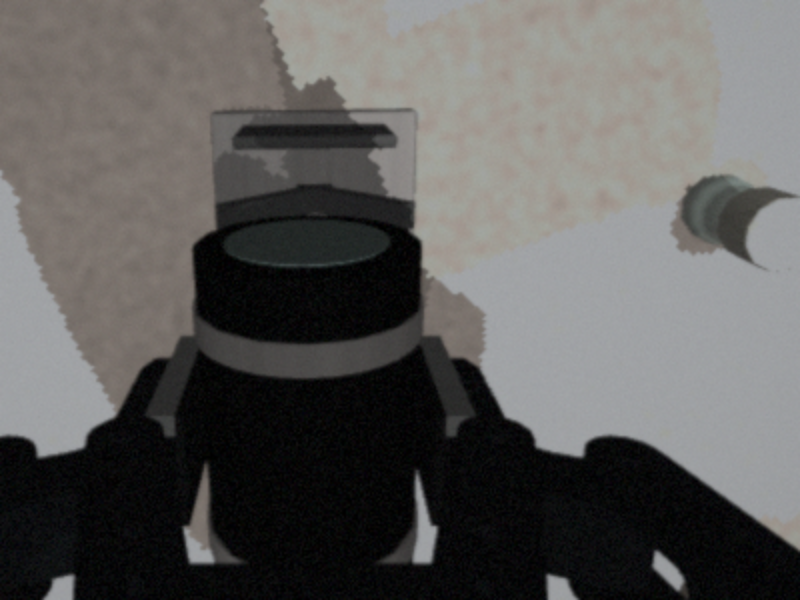

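Request:
arm_command(steps=[[[0.3,-0.03,0.01,0.4,0,0,0],[0.3,0,0,0.4,0,0,0],[0.3,0,0,0.25,0,0,0],[0.3,0,0,0.1,0,0,0],[0.3,0,0,0.04,0,0,0],[0.3,0,0,0,0,0,0]]])

```text
time_s: 6.32
eef_pos: [462.6, -106.7, 49.1]
ee_rot: [0.0, 0.413, 0.911, -0.0]
force: [0.6, 0.9, -1.4]
grip_width: 0.502
grip_force: 41.3
```

Request:
arm_command(steps=[[[0.3,0,0,0.04,0,0,0],[0.3,0,0,0.03,0,0,0],[0.3,0,0,0.02,0,0,0],[0.3,0,0,0.0,0,0,0]]])

```text
time_s: 6.82
eef_pos: [462.9, -106.6, 44.8]
ee_rot: [0.001, 0.413, 0.911, 0.0]
force: [1.5, 3.2, 4.1]
grip_width: 0.502
grip_force: 41.9
```

Request:
arm_command(steps=[[[0.6,0,0,0,0,0,0],[0.7,0,0,0,0,0,0],[0.85,0,0,0,0,0,0],[0.85,0,0,0,0,0,0]]])

```text
time_s: 7.32
eef_pos: [462.3, -106.6, 44.2]
ee_rot: [-0.0, 0.413, 0.911, -0.0]
force: [0.6, -0.9, -0.1]
grip_width: 0.845
grip_force: 0.0
```

Request:
arm_command(steps=[[[0.85,0,0,-0.3,0,0,0],[0.85,0,0,-0.7,0,0,0],[1,0,0,-0.9,0,0,0],[1,0,0,-0.9,0,0,0],[1,0,0,-0.9,0,0,0],[1,0,0,0,0,0,0]]])

```text
time_s: 8.07
eef_pos: [463.4, -107.1, 233.2]
ee_rot: [0.004, 0.413, 0.911, -0.0]
force: [-0.5, 1.0, -0.4]
grip_width: 0.999
grip_force: 0.0
```

Run:
```python
from h import *
im=wshot("w3"); plan(690,86,200,-0.906+np.pi/2); s=sense();print(s["joints"].round(2))
K,T=wcam("w3");print(proj(K,T,(462,-106.3,47)),proj(K,T,(692,86,14)))
```

```text
t 8.1 pos [ 462.6 -106.7  231. ] shift shares x,y,z [-0.09  5.96  0.63] turn z shares 0.36 (other way -20.58) tilt fix [0.01 0.02 0.  ] j6 -1.19 grip 1.004 0.0
[-0.47  0.21  1.67 -0.    1.26 -1.19]
[313.96049354 218.72524851] [602.72477582 217.77104762]
```

View pics/w3.png

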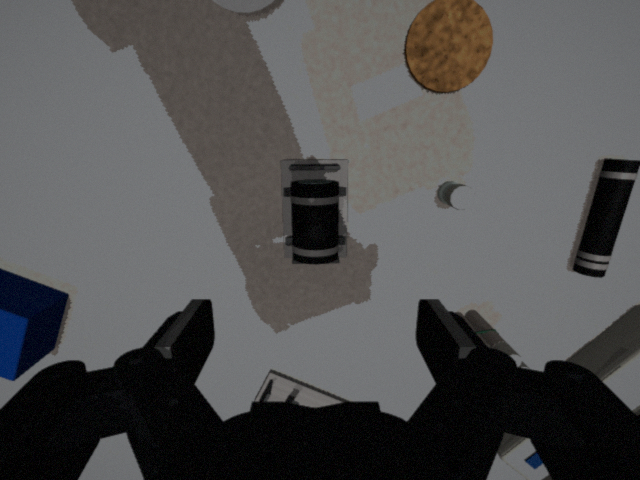

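Request:
arm_command(steps=[[[1,0,0.99,0,0,0,0],[1,0,0.99,0,0,0,0],[1,0,0.99,0,0,0,0],[1,0,0.99,0,0,0,0],[1,0,0.99,0,0,0,0],[1,-0.09,0.99,0,0,0,0],[1,0,0,0.6,0,0,0.36],[1,0,0,0,0,0,0]]])

```text
time_s: 9.12
eef_pos: [687.5, 85.8, 195.5]
ee_rot: [-0.003, 0.437, 0.899, -0.002]
force: [-0.5, -0.6, -0.0]
grip_width: 1.001
grip_force: 0.0
```

Run:
```python
from h import *
im=wshot("w4"); plan(692,86,15,-0.906+np.pi/2)
K,T=wcam("w4");print(proj(K,T,(692,86,14)))
g=im.max(2).astype(np.uint8)
m=((g<60)).astype(np.uint8); m[330:]=0
m=cv2.morphologyEx(m,cv2.MORPH_CLOSE,np.ones((15,15)))
for c in cv2.findContours(m,0,2)[0]:
    if cv2.contourArea(c)>1500: print(cv2.minAreaRect(c))
cv2.imwrite("pics/w4c.png",cv2.resize(im[80:330,200:450],None,fx=2.4,fy=2.4))
```

```text
t 9.2 pos [688.   85.5 197.9] shift shares x,y,z [-0.05  0.08  3.66] turn z shares 0.01 (other way -20.94) tilt fix [-0.02 -0.02 -0.  ] j6 -0.71 grip 0.999 0.0
[320.09280206 226.4072336 ]
((19.924388885498047, 234.48048400878906), (109.02497100830078, 62.649200439453125), 77.90524291992188)
((321.12744140625, 226.0226593017578), (30.657838821411133, 132.0351104736328), 0.6095066070556641)
((104.98780822753906, 61.222190856933594), (77.42485809326172, 94.6489028930664), 77.6192398071289)
((420.5, 24.5), (49.0, 83.0), 90.0)
```

View pics/w4c.png

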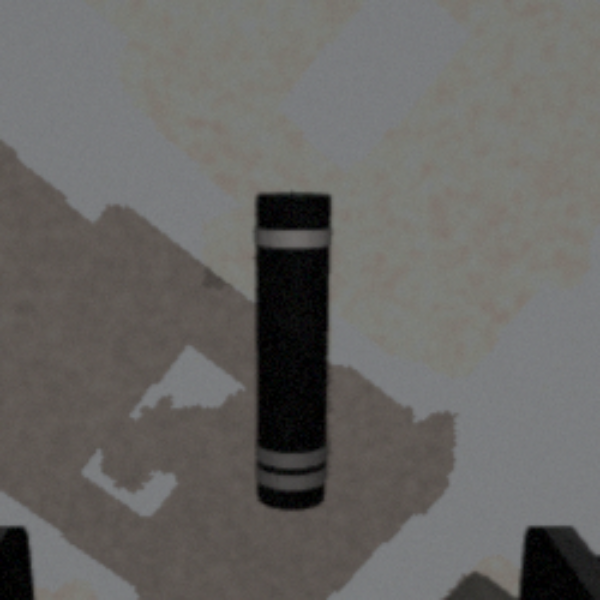

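Request:
arm_command(steps=[[[1,-0.05,0.1,0.7,0,0,0],[1,0,0,0.8,0,0,0],[1,0,0,0.8,0,0,0],[1,0,0,0.7,0,0,0],[1,0,0,0.4,0,0,0],[1,0,0,0.2,0,0,0],[1,0,0,0.02,0,0,0],[1,0,0,0,0,0,0]]])

```text
time_s: 10.18
eef_pos: [694.9, 86.7, 19.7]
ee_rot: [0.001, 0.438, 0.899, 0.0]
force: [-0.5, 0.6, 0.6]
grip_width: 1.001
grip_force: 0.0
```

Request:
arm_command(steps=[[[0.1,0,0,0,0,0,0],[0.1,0,0,0,0,0,0],[0.1,0,0,0,0,0,0],[0.1,0,0,0,0,0,0],[0.1,0,0,0,0,0,0],[0.1,0,0,0,0,0,0],[0.1,0,0,0,0,0,0]]], squeeze=40)

```text
time_s: 11.05
eef_pos: [694.4, 86.7, 18.6]
ee_rot: [0.0, 0.438, 0.899, 0.0]
force: [-1.2, -0.7, 3.6]
grip_width: 0.312
grip_force: 39.5
```

Request:
arm_command(steps=[[[0.1,0,0,-0.2,0,0,0],[0.1,0,0,-0.8,0,0,0],[0.1,0,0,-0.9,0,0,0],[0.1,0,0,-0.9,0,0,0],[0.1,0,0,-0.5,0,0,0],[0.1,0,0,0,0,0,0]]])

```text
time_s: 11.8
eef_pos: [694.8, 86.7, 185.3]
ee_rot: [0.002, 0.438, 0.899, 0.001]
force: [-0.5, -0.3, -1.9]
grip_width: 0.31
grip_force: 39.6
```

Run:
```python
from h import *
plan(633.5,-294,110,0.266+np.pi/2)
```

```text
t 11.8 pos [694.8  86.7 185.3] shift shares x,y,z [-5.23 -5.67  1.5 ] turn z shares -7.81 (other way 13.13) tilt fix [ 0.02  0.02 -0.  ] j6 -0.71 grip 0.31 39.6
```

Request:
arm_command(steps=[[[0.1,-0.65,-0.71,0,0,0,0],[0.1,-0.65,-0.71,0,0,0,0],[0.1,-0.65,-0.71,0,0,0,0],[0.1,-0.65,-0.71,0,0,0,0],[0.1,-0.65,-0.71,0,0,0,0],[0.1,-0.65,-0.71,0,0,0,0],[0.1,-0.65,-0.71,0,0,0,0],[0.1,-0.65,-0.71,0,0,0,0]]])

```text
time_s: 12.8
eef_pos: [630.3, -294.3, 181.1]
ee_rot: [-0.002, 0.438, 0.899, 0.0]
force: [0.2, -0.2, -0.6]
grip_width: 0.309
grip_force: 39.6
```

Request:
arm_command(steps=[[[0.1,0,0,0,0,0,-1],[0.1,0,0,0,0,0,-1],[0.1,0,0,0,0,0,-1],[0.1,0,0,0,0,0,-1],[0.1,0,0,0,0,0,-1],[0.1,0,0,0,0,0,-1],[0.1,0,0,0,0,0,-1],[0.1,0,0,0,0,0,-0.8]]])

```text
time_s: 13.8
eef_pos: [630.7, -292.8, 181.0]
ee_rot: [-0.001, -0.134, 0.991, 0.001]
force: [0.7, 0.1, -0.8]
grip_width: 0.309
grip_force: 39.7
```

Request:
arm_command(steps=[[[0.1,0,0,0,0,0,0],[0.1,0,0,0,0,0,0]]])

```text
time_s: 14.05
eef_pos: [631.0, -293.0, 182.3]
ee_rot: [-0.001, -0.131, 0.991, 0.001]
force: [-0.0, 0.0, -0.9]
grip_width: 0.312
grip_force: 39.7
```

Run:
```python
from h import *
plan(633.5,-294,47,0.266+np.pi/2)
im=wshot("w5"); cv2.imwrite("pics/w5c.png",cv2.resize(im[60:360,160:480],None,fx=2,fy=2))
K,T=wcam("w5")
c,s_=np.cos(.266),np.sin(.266)
for x in (-78,-40,0,40,78): print(x,proj(K,T,(633.5+x*c,-294+x*s_,8)).round(1))
```

```text
t 14.1 pos [ 631.  -293.   182.3] shift shares x,y,z [-0.05 -0.04  2.71] turn z shares -0.03 (other way 20.92) tilt fix [ 0.01 -0.01  0.  ] j6 -2.44 grip 0.312 39.7
-78 [312.1 137.4]
-40 [312.4 182.7]
0 [312.7 227.1]
40 [313.  268.5]
78 [313.3 305.2]
```

View pics/w5c.png

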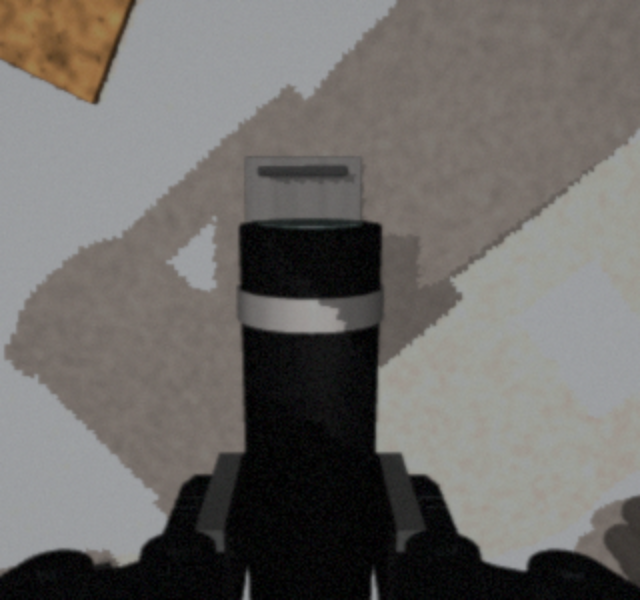

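Request:
arm_command(steps=[[[0.1,-0.06,-0.05,0.4,0,0,0],[0.1,0,0,0.8,0,0,0],[0.1,0,0,0.7,0,0,0],[0.1,0,0,0.4,0,0,0],[0.1,0,0,0.2,0,0,0],[0.1,0,0,0.1,0,0,0],[0.1,0,0,0,0,0,0],[0.1,0,0,0,0,0,0]]])

```text
time_s: 15.1
eef_pos: [635.2, -295.0, 54.3]
ee_rot: [0.001, -0.132, 0.991, -0.001]
force: [1.2, 0.5, -0.9]
grip_width: 0.312
grip_force: 39.7
```

Run:
```python
from h import *
plan(633.5,-294,44.5,0.266+np.pi/2)
```

```text
t 15.1 pos [ 635.2 -295.    54.3] shift shares x,y,z [0.03 0.03 0.2 ] turn z shares -0.01 (other way 20.93) tilt fix [-0.01  0.01  0.  ] j6 -2.44 grip 0.312 39.7
```

Request:
arm_command(steps=[[[0.1,0.02,0.02,0.08,0,0,0],[0.1,0,0,0.06,0,0,0],[0.1,0,0,0.03,0,0,0],[0.1,0,0,0.02,0,0,0],[0.1,0,0,0,0,0,0]]])

```text
time_s: 15.72
eef_pos: [633.9, -294.6, 44.5]
ee_rot: [0.001, -0.132, 0.991, -0.001]
force: [0.5, -2.2, 3.1]
grip_width: 0.312
grip_force: 40.2
```

Contact felt (+4 N) at the seated height; release and rise.

Request:
arm_command(steps=[[[0.45,0,0,0,0,0,0],[0.6,0,0,0,0,0,0],[0.75,0,0,0,0,0,0],[0.75,0,0,0,0,0,0]]])

```text
time_s: 16.23
eef_pos: [633.5, -293.9, 43.7]
ee_rot: [-0.0, -0.132, 0.991, 0.0]
force: [0.1, 0.2, 0.2]
grip_width: 0.749
grip_force: 0.0
```

Request:
arm_command(steps=[[[0.75,0,0,-0.3,0,0,0],[0.75,0,0,-0.7,0,0,0],[1,0,0,-0.9,0,0,0],[1,0,0,-0.9,0,0,0],[1,0,0,-0.9,0,0,0],[1,0,0,0,0,0,0]]])

```text
time_s: 16.98
eef_pos: [634.5, -294.6, 234.5]
ee_rot: [0.003, -0.132, 0.991, -0.003]
force: [0.2, 0.3, -0.1]
grip_width: 1.001
grip_force: 0.0
```

Run:
```python
from h import *
im=wshot("w6"); plan(450,250,235,1.0); s=sense();print(s["joints"].round(2))
K,T=wcam("w6");print(proj(K,T,(633.5,-294,39.8)))
cv2.imwrite("pics/w6c.png",cv2.resize(im[100:350,190:440],None,fx=2.4,fy=2.4))
```

```text
t 17.0 pos [ 633.9 -294.2  231.4] shift shares x,y,z [ 0.71 11.47 -0.11] turn z shares 5.57 (other way -15.38) tilt fix [-0.02  0.02 -0.  ] j6 -2.44 grip 1.0 0.0
[-0.6   0.73  0.88  0.    1.52 -2.44]
[316.94857734 217.83085468]
```

View pics/w6c.png

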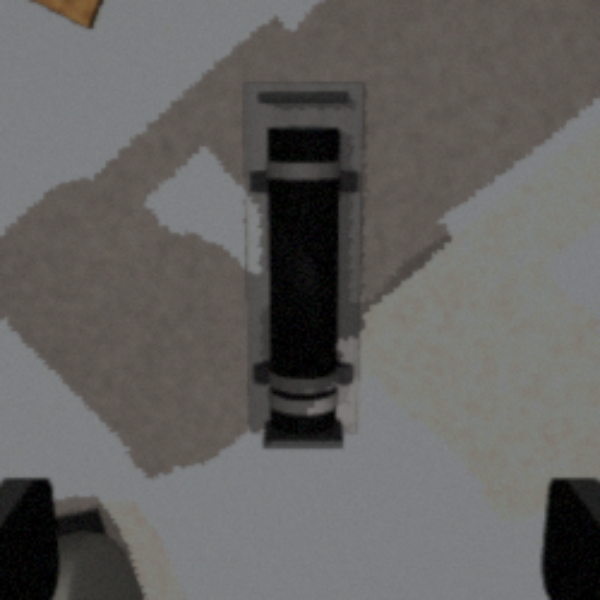

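Request:
arm_command(steps=[[[1,0,0,0,0,0,1],[1,0,0,0,0,0,1],[1,0,0,0,0,0,1],[1,0,0,0,0,0,1],[1,0,0,0,0,0,1],[1,0,0,0,0,0,1],[1,0,0,0,0,0,1],[1,0,0,0,0,0,1]]])

```text
time_s: 18.02
eef_pos: [633.2, -293.8, 227.8]
ee_rot: [-0.001, 0.453, 0.891, 0.0]
force: [-0.1, 0.2, 0.7]
grip_width: 1.001
grip_force: 0.0
```

Request:
arm_command(steps=[[[1,0,0,0,0,0,1],[1,0,0,0,0,0,1],[1,0,0,0,0,0,1],[1,0,0,0,0,0,1],[1,0,0,0,0,0,0.5],[1,0.5,-0.12,0,0,0,0],[1,0.95,-0.22,0,0,0,0],[1,0.95,-0.22,0,0,0,0]]])

```text
time_s: 19.02
eef_pos: [609.5, -171.6, 227.7]
ee_rot: [-0.001, 0.721, 0.693, -0.0]
force: [0.7, -0.2, 0.3]
grip_width: 1.001
grip_force: 0.0
```

Request:
arm_command(steps=[[[1,0.95,-0.22,0,0,0,0],[1,0.95,-0.22,0,0,0,0],[1,0.95,-0.22,0,0,0,0],[1,0.95,-0.22,0,0,0,0],[1,0.95,-0.22,0,0,0,0],[1,0.95,-0.22,0,0,0,0],[1,0.95,-0.22,0,0,0,0],[1,0.95,-0.22,0,0,0,0]]])

```text
time_s: 20.02
eef_pos: [536.7, 211.6, 228.1]
ee_rot: [-0.0, 0.721, 0.693, -0.001]
force: [0.7, -0.3, -0.1]
grip_width: 1.001
grip_force: 0.0
```

Request:
arm_command(steps=[[[1,0.9,-0.22,0,0,0,0],[1,0.5,-0.1,0,0,0,0],[1,0,0,0,0,0,0],[1,0,0,0,0,0,0]]])

```text
time_s: 20.52
eef_pos: [524.4, 280.0, 228.3]
ee_rot: [-0.0, 0.721, 0.693, -0.001]
force: [0.1, -0.3, -0.1]
grip_width: 1.0
grip_force: 0.0
```

Run:
```python
from h import *
K,T=wcam("w6")
p=pix(K,T,190+304/2.4-.5,100+128/2.4-.5,53.8)-np.array([633.5,-294]); print("far end in cradle x (want +-60): %.1f y %.1f"%(p@[np.cos(.266),np.sin(.266)],p@[-np.sin(.266),np.cos(.266)]))
im=wshot("w7"); plan(640.6,278,20,-.035)
K,T=wcam("w7")
for q in ((640.6,278,34),(386.4,278.7,20),(453,92,8)): print(proj(K,T,q))
```

```text
far end in cradle x (want +-60): -60.7 y -0.9
t 20.6 pos [524.6 279.8 228.4] shift shares x,y,z [0.06 2.32 4.17] turn z shares -0.04 (other way 20.90) tilt fix [-0.  0. -0.] j6 0.33 grip 1.0 0.0
[436.23427987 216.62426141]
[178.55024136 223.25429967]
[261.82994328 371.54949161]
```

View pics/w7.png

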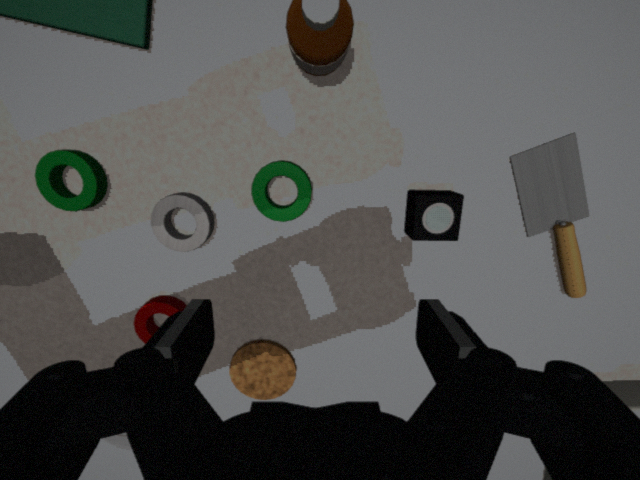

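Run:
```python
from h import *
K,T=wcam("w7"); p=pix(K,T,438,218,34);print(p, "ring",pix(K,T,181,221,20),"pad",pix(K,T,263,370,8)); plan(*p,20,-.035)
```

```text
[642.37290374 276.57803349] ring [389.21857392 280.91062865] pad [454.57316526  94.09356768]
t 20.6 pos [524.6 279.8 228.4] shift shares x,y,z [0.03 2.36 4.17] turn z shares -0.04 (other way 20.90) tilt fix [-0.  0. -0.] j6 0.33 grip 1.0 0.0
```

Request:
arm_command(steps=[[[1,0.03,0.7,0,0,0,0],[1,0,0.8,0,0,0,0],[1,0,0.8,0.3,0,0,0],[1,0,0.06,0.9,0,0,0],[1,0,0,0.9,0,0,0],[1,0,0,0,0,0,0]]])

```text
time_s: 21.32
eef_pos: [641.2, 276.0, 120.3]
ee_rot: [-0.002, 0.722, 0.692, -0.003]
force: [-0.4, 0.5, 0.7]
grip_width: 0.997
grip_force: 0.0
```

Run:
```python
from h import *
im=wshot("w8"); plan(642.4,276.6,20,-.035)
K,T=wcam("w8"); print(proj(K,T,(642.4,276.6,34)))
cv2.imwrite("pics/w8c.png",cv2.resize(im[100:350,190:440],None,fx=2.4,fy=2.4))
```

```text
t 21.4 pos [642.4 276.6 123.7] shift shares x,y,z [0.   0.   2.07] turn z shares -0.04 (other way 20.90) tilt fix [-0.01  0.   -0.  ] j6 0.28 grip 0.998 0.0
[317.99133375 253.47641871]
```

View pics/w8c.png

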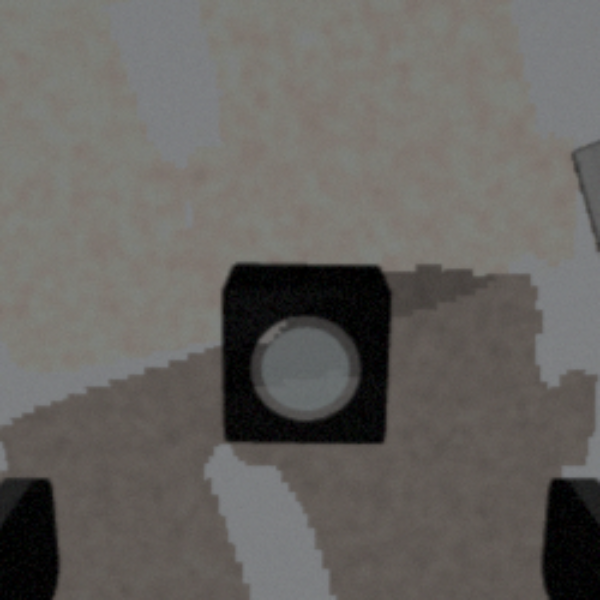

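Request:
arm_command(steps=[[[1,0,0,0.6,0,0,0],[1,0,0,0.7,0,0,0],[1,0,0,0.5,0,0,0],[1,0,0,0.25,0,0,0],[1,0,0,0.02,0,0,0],[0.3,0,0,0,0,0,0],[0.3,0,0,0,0,0,0],[0.3,0,0,0,0,0,0]]])

```text
time_s: 22.38
eef_pos: [643.0, 277.7, 21.5]
ee_rot: [0.0, 0.721, 0.693, 0.001]
force: [0.2, -0.2, 5.1]
grip_width: 0.533
grip_force: 42.6
```

Request:
arm_command(steps=[[[0.3,0,0,0,0,0,0],[0.3,0,0,0,0,0,0],[0.3,0,0,0,0,0,0],[0.3,0,0,0,0,0,0]]])

```text
time_s: 22.88
eef_pos: [643.0, 277.7, 21.5]
ee_rot: [0.0, 0.721, 0.693, 0.001]
force: [0.3, 0.0, 6.3]
grip_width: 0.536
grip_force: 42.6
```

Request:
arm_command(steps=[[[0.3,0,0,-0.2,0,0,0],[0.3,0,0,-0.7,0,0,0],[0.3,0,0,-0.9,0,0,0],[0.3,0,0,-0.9,0,0,0],[0.3,0,0,-0.4,0,0,0],[0.3,0,0,0,0,0,0]]])

```text
time_s: 23.62
eef_pos: [642.8, 277.7, 177.0]
ee_rot: [0.001, 0.721, 0.693, 0.001]
force: [-0.4, 0.3, -1.5]
grip_width: 0.533
grip_force: 41.9
```

Run:
```python
from h import *
plan(521,-429.3,80,-.18)
```

```text
t 23.6 pos [642.8 277.7 177. ] shift shares x,y,z [-14.23  -1.88   1.92] turn z shares 0.93 (other way -20.01) tilt fix [ 0.02 -0.01  0.  ] j6 0.28 grip 0.533 41.9
```

Request:
arm_command(steps=[[[0.3,-0.89,-0.12,0,0,0,0],[0.3,-0.89,-0.12,0,0,0,0],[0.3,-0.89,-0.12,0,0,0,0],[0.3,-0.89,-0.12,0,0,0,0],[0.3,-0.89,-0.12,0,0,0,0],[0.3,-0.89,-0.12,0,0,0,0],[0.3,-0.89,-0.12,0,0,0,0],[0.3,-0.89,-0.12,0,0,0,0]]])

```text
time_s: 24.62
eef_pos: [579.2, -77.4, 173.8]
ee_rot: [-0.001, 0.721, 0.693, -0.001]
force: [0.1, -0.8, -0.9]
grip_width: 0.535
grip_force: 41.8
```

Request:
arm_command(steps=[[[0.3,-0.89,-0.12,0,0,0,0],[0.3,-0.89,-0.12,0,0,0,0],[0.3,-0.89,-0.12,0,0,0,0],[0.3,-0.89,-0.12,0,0,0,0],[0.3,-0.89,-0.12,0,0,0,0],[0.3,-0.89,-0.12,0,0,0,0],[0.3,-0.5,-0.06,0,0,0,0],[0.3,0,0,0,0,0,0]]])

```text
time_s: 25.62
eef_pos: [528.5, -367.5, 173.4]
ee_rot: [-0.001, 0.722, 0.692, -0.0]
force: [-0.2, 0.5, -1.4]
grip_width: 0.529
grip_force: 41.8
```

Run:
```python
from h import *
im=wshot("w9"); plan(521,-429.3,100,-.18)
K,T=wcam("w9"); print(proj(K,T,(521,-429.3,8)))
hs=cv2.cvtColor(im,cv2.COLOR_BGR2HSV); m=((hs[...,0]>5)&(hs[...,0]<22)&(hs[...,1]>110)&(hs[...,2]>60)).astype(np.uint8)
m=cv2.morphologyEx(m,cv2.MORPH_CLOSE,np.ones((5,5)))
for c in cv2.findContours(m,0,2)[0]:
    if cv2.contourArea(c)>400:
        h=cv2.convexHull(c); a=cv2.approxPolyDP(h,6,True)[:,0]; print(cv2.contourArea(c),a.tolist())
        w=np.array([pix(K,T,*q,8) for q in a.astype(float)]); print(w.round(1).tolist())
```

```text
t 25.7 pos [ 529.  -366.2  173.7] shift shares x,y,z [-1.27 -0.11  1.47] turn z shares 0.93 (other way -20.02) tilt fix [-0.01 -0.01 -0.  ] j6 -0.75 grip 0.53 41.8
[310.25334493 291.72896631]
```

Request:
arm_command(steps=[[[0.3,-0.64,-0.06,0,0,0,0],[0.3,-0.63,-0.05,0,0,0,0],[0.3,0,0,0.7,0,0,0.9],[0.3,0,0,0.8,0,0,0],[0.3,0,0,0.3,0,0,0],[0.3,0,0,0,0,0,0]]])

```text
time_s: 26.42
eef_pos: [521.8, -428.8, 84.9]
ee_rot: [-0.001, 0.766, 0.643, 0.0]
force: [-0.4, -0.4, -1.6]
grip_width: 0.531
grip_force: 41.8
```

Run:
```python
from h import *
K,T=wcam("w1"); f=lambda X,Y:pix(K,T,348+(X-400)/2.4-.5,313+(Y-200)/2.4-.5,8)
t,l,b=f(472,223),f(412,328),f(521,376); print([np.arctan2(*(q-l)[::-1]).round(3) for q in (t,b)],[np.hypot(*(q-l)).round(1) for q in (t,b)],(t+b)/2)
im=wshot("w10"); plan(521,-429.3,29.5,-.18)
K,T=wcam("w10"); print(proj(K,T,(521,-429.3,8)))
cv2.imwrite("pics/w10c.png",cv2.resize(im[130:380,190:440],None,fx=2.4,fy=2.4))
```

```text
[np.float64(1.415), np.float64(-0.19)] [np.float64(66.7), np.float64(65.3)] [ 521.57637028 -430.11939781]
t 26.5 pos [ 522.2 -429.5   86.4] shift shares x,y,z [ 0.   -0.02  1.14] turn z shares 0.04 (other way -20.91) tilt fix [ 0.01  0.   -0.  ] j6 -0.69 grip 0.529 41.8
[314.28217172 260.16563869]
```

View pics/w10c.png

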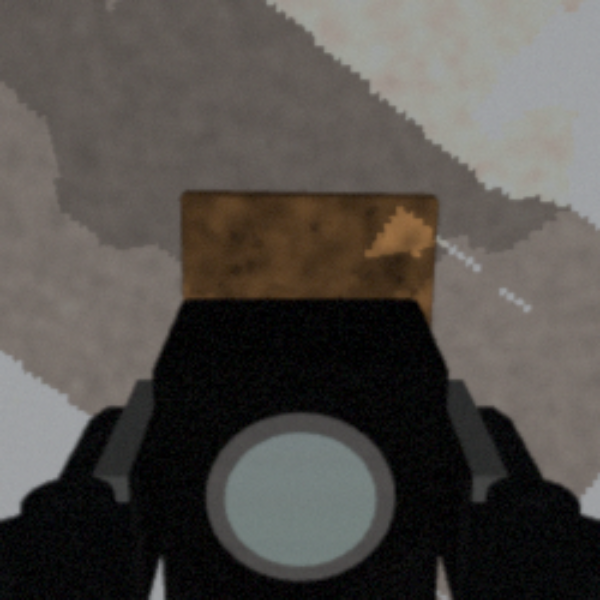

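Request:
arm_command(steps=[[[0.3,0,0.04,0.4,0,0,0.04],[0.3,0,0,0.35,0,0,0],[0.3,0,0,0.2,0,0,0],[0.3,0,0,0.06,0,0,0],[0.3,0,0,0.0,0,0,0]]])

```text
time_s: 27.1
eef_pos: [523.6, -430.2, 35.0]
ee_rot: [0.0, 0.768, 0.64, -0.0]
force: [-0.1, -0.5, -1.6]
grip_width: 0.528
grip_force: 41.8
```

Request:
arm_command(steps=[[[0.3,0,0,0.04,0,0,0],[0.3,0,0,0.04,0,0,0],[0.3,0,0,0.03,0,0,0],[0.3,0,0,0,0,0,0]]])

```text
time_s: 27.6
eef_pos: [523.6, -430.1, 29.5]
ee_rot: [0.0, 0.768, 0.64, 0.0]
force: [-0.7, 0.2, 1.7]
grip_width: 0.532
grip_force: 42.1
```

Request:
arm_command(steps=[[[0.6,0,0,0,0,0,0],[0.75,0,0,0,0,0,0],[0.9,0,0,0,0,0,0],[0.9,0,0,0,0,0,0]]])

```text
time_s: 28.1
eef_pos: [523.5, -430.0, 29.3]
ee_rot: [0.0, 0.768, 0.64, -0.0]
force: [-0.2, -0.1, 0.5]
grip_width: 0.897
grip_force: 0.0
```

Request:
arm_command(steps=[[[0.9,0,0,-0.3,0,0,0],[0.9,0,0,-0.7,0,0,0],[1,0,0,-0.9,0,0,0],[1,0,0,-0.9,0,0,0],[1,0,0,-0.9,0,0,0],[1,0,0,0,0,0,0]]])

```text
time_s: 28.85
eef_pos: [524.3, -430.9, 219.8]
ee_rot: [0.004, 0.768, 0.64, 0.0]
force: [-0.7, 0.1, -0.9]
grip_width: 1.003
grip_force: 0.0
```

Run:
```python
from h import *
im=wshot("w11"); plan(389,280.5,200,-.18); s=sense();print(s["joints"].round(2))
K,T=wcam("w11"); print(proj(K,T,(521.3,-429.5,42)))
hs=cv2.cvtColor(im,cv2.COLOR_BGR2HSV); m=((hs[...,0]>5)&(hs[...,0]<22)&(hs[...,1]>110)&(hs[...,2]>40)).astype(np.uint8);m[290:]=0
ys,xs=np.where(m);print("pad bbox",xs.min(),xs.max(),ys.min(),ys.max(), [pix(K,T,u,v,8).round(1).tolist() for u,v in ((xs.min(),ys.min()),(xs.max(),ys.max()))])
g=((hs[...,2]>90)&(hs[...,1]<60)).astype(np.uint8)
cv2.imwrite("pics/w11c.png",cv2.resize(im[140:300,240:400],None,fx=3.5,fy=3.5))
```

```text
t 28.9 pos [ 523.8 -430.3  216.8] shift shares x,y,z [13.5  -5.21  0.29] turn z shares -0.01 (other way 20.94) tilt fix [ 0.02  0.02 -0.  ] j6 -0.68 grip 1.002 0.0
[-0.86  0.68  1.    0.    1.45 -0.68]
[310.22719421 221.49638616]
pad bbox 280 345 182 246 [[497.8, -392.7], [550.4, -469.4]]
```

View pics/w11c.png

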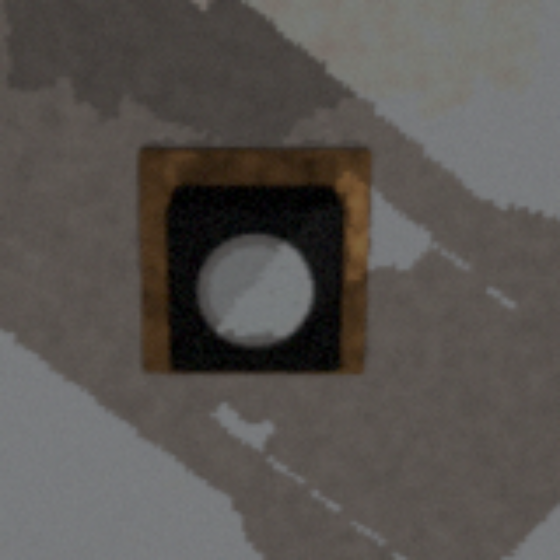

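Request:
arm_command(steps=[[[1,0.84,-0.32,0,0,0,0],[1,0.84,-0.32,0,0,0,0],[1,0.84,-0.32,0,0,0,0],[1,0.84,-0.32,0,0,0,0],[1,0.84,-0.32,0,0,0,0],[1,0.84,-0.32,0,0,0,0],[1,0.84,-0.32,0,0,0,0],[1,0.84,-0.32,0,0,0,0]]])

```text
time_s: 29.9
eef_pos: [457.2, -74.9, 213.7]
ee_rot: [-0.001, 0.768, 0.64, -0.0]
force: [1.4, -0.1, -0.4]
grip_width: 1.002
grip_force: 0.0
```

Request:
arm_command(steps=[[[1,0.84,-0.32,0,0,0,0],[1,0.84,-0.32,0,0,0,0],[1,0.84,-0.32,0,0,0,0],[1,0.84,-0.32,0,0,0,0],[1,0.84,-0.32,0,0,0,0],[1,0.84,-0.32,0,0,0,0],[1,0.84,-0.32,0,0,0,0],[1,0.7,-0.35,0,0,0,0]]])

```text
time_s: 30.9
eef_pos: [389.0, 271.8, 213.7]
ee_rot: [-0.0, 0.768, 0.64, -0.001]
force: [-0.1, -0.1, -0.2]
grip_width: 0.997
grip_force: 0.0
```

Request:
arm_command(steps=[[[1,0,0,0,0,0,0],[1,0,0,0,0,0,0]]])

```text
time_s: 31.15
eef_pos: [389.7, 270.0, 213.8]
ee_rot: [-0.0, 0.768, 0.64, -0.001]
force: [-0.1, 0.4, -0.3]
grip_width: 1.001
grip_force: 0.0
```

Run:
```python
from h import *
im=wshot("w12"); plan(389,280.5,100,-.18)
K,T=wcam("w12"); print(proj(K,T,(389,280.5,20)),proj(K,T,(454,93.5,8)))
cv2.imwrite("pics/w12c.png",cv2.resize(im[120:370,180:480],None,fx=2.4,fy=2.4))
hs=cv2.cvtColor(im,cv2.COLOR_BGR2HSV); m=((hs[...,0]>5)&(hs[...,0]<22)&(hs[...,1]>110)&(hs[...,2]>40)).astype(np.uint8)
for c in cv2.findContours(m,0,2)[0]:
    if cv2.contourArea(c)>1000: print("cork",cv2.boundingRect(c))
```

```text
t 31.2 pos [390.  269.7 214. ] shift shares x,y,z [ 0.21 -0.06  2.28] turn z shares -0.01 (other way 20.93) tilt fix [-0.  0. -0.] j6 0.54 grip 0.996 0.0
[312.50576181 208.99882238] [399.61452735 357.90830105]
cork (365, 326, 65, 63)
```

View pics/w12c.png

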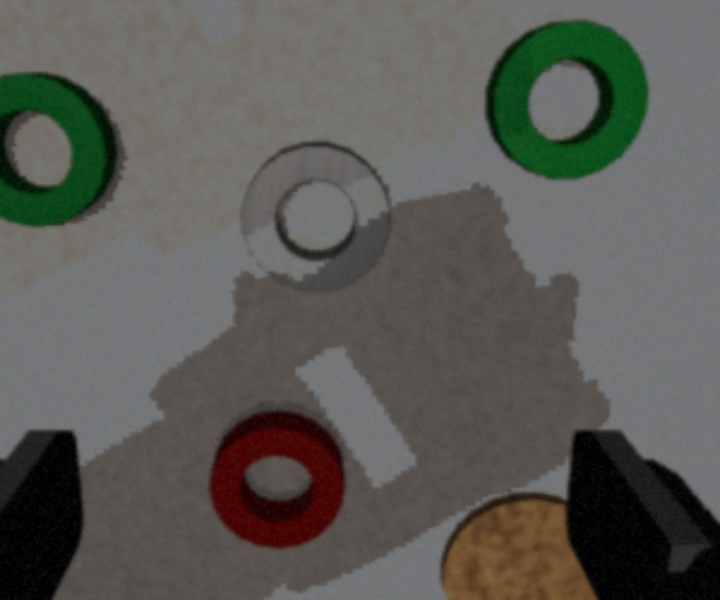

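Request:
arm_command(steps=[[[1,0.17,-0.09,0.6,0,0,0],[1,0,0,0.8,0,0,0],[1,0,0,0.8,0,0,0],[1,0,0,0.8,0,0,0],[1,0,0,0.6,0,0,0],[1,0,0,0.25,0,0,0],[1,0,0,0.1,0,0,0],[1,0,0,0,0,0,0]]])

```text
time_s: 32.2
eef_pos: [387.5, 279.6, 17.4]
ee_rot: [0.0, 0.768, 0.64, 0.001]
force: [-0.3, 0.4, 0.5]
grip_width: 0.998
grip_force: 0.0
```

Request:
arm_command(steps=[[[0.5,0,0,0,0,0,0],[0.5,0,0,0,0,0,0],[0.5,0,0,0,0,0,0],[0.5,0,0,0,0,0,0],[0.5,0,0,0,0,0,0]]])

```text
time_s: 32.83
eef_pos: [387.5, 279.8, 18.0]
ee_rot: [0.0, 0.768, 0.64, 0.001]
force: [-3.1, -1.2, 10.4]
grip_width: 0.683
grip_force: 40.7
```

Request:
arm_command(steps=[[[0.5,0,0,-0.2,0,0,0],[0.5,0,0,-0.7,0,0,0],[0.5,0,0,-0.8,0,0,0],[0.5,0,0,-0.3,0,0,0],[0.5,0,0,0,0,0,0]]])

```text
time_s: 33.45
eef_pos: [387.2, 279.7, 117.1]
ee_rot: [0.0, 0.768, 0.64, 0.001]
force: [-0.6, -0.1, -1.9]
grip_width: 0.68
grip_force: 43.6
```

Run:
```python
from h import *
plan(453.8,93,80,-.18)
```

```text
t 33.5 pos [387.2 279.7 117.1] shift shares x,y,z [-3.43  1.98  0.74] turn z shares -0.01 (other way 20.94) tilt fix [ 0.01 -0.    0.  ] j6 0.56 grip 0.68 43.6
```

Request:
arm_command(steps=[[[0.5,-0.7,0.4,0,0,0,0],[0.5,-0.7,0.4,0,0,0,0],[0.5,-0.7,0.4,0,0,0,0],[0.5,-0.7,0.4,0,0,0,0],[0.5,-0.63,0.38,0.2,0,0,0],[0.5,0,0,0.4,0,0,0],[0.5,0,0,0,0,0,0],[0.5,0,0,0,0,0,0]]])

```text
time_s: 34.45
eef_pos: [453.3, 93.5, 86.7]
ee_rot: [-0.0, 0.768, 0.641, -0.0]
force: [0.3, -0.3, -1.3]
grip_width: 0.68
grip_force: 43.6
```

Run:
```python
from h import *
im=wshot("w13"); plan(453.8,93,26,-.18)
K,T=wcam("w13"); print(proj(K,T,(453.8,93,8)))
# cork: fit circle to world points of visible rim
hs=cv2.cvtColor(im,cv2.COLOR_BGR2HSV); m=((hs[...,0]>5)&(hs[...,0]<22)&(hs[...,1]>110)&(hs[...,2]>40)).astype(np.uint8)
m=cv2.morphologyEx(m,cv2.MORPH_OPEN,np.ones((3,3)))
ys,xs=np.where(m); print(len(xs),xs.min(),xs.max(),ys.min(),ys.max())
top=np.array([pix(K,T,u,ys[xs==u].min(),8) for u in range(xs.min()+2,xs.max()-1,3)])
from scipy.optimize import least_squares
r=least_squares(lambda c:np.hypot(*(top-c).T)-40,[453.8,93],loss="soft_l1"); print(r.x.round(1),np.abs(r.fun).mean())
```

```text
t 34.5 pos [453.5  93.5  87. ] shift shares x,y,z [-0.01  0.01  1.22] turn z shares -0.0 (other way 20.94) tilt fix [ 0. -0. -0.] j6 0.13 grip 0.68 43.6
[316.18518865 258.81650791]
6607 255 377 198 315
[453.5  91.6] 0.2521020604825047
```

Request:
arm_command(steps=[[[0.5,-0.02,0.01,0.4,0,0,0],[0.5,0,0,0.4,0,0,0],[0.5,0,0,0.2,0,0,0],[0.5,0,0,0.08,0,0,0],[0.5,0,0,0.0,0,0,0]]])

```text
time_s: 35.12
eef_pos: [454.1, 92.1, 33.2]
ee_rot: [0.0, 0.768, 0.64, 0.0]
force: [-0.1, -0.9, -1.1]
grip_width: 0.68
grip_force: 43.6
```

Request:
arm_command(steps=[[[0.5,0,0,0.06,0,0,0],[0.5,0,0,0.05,0,0,0],[0.5,0,0,0.03,0,0,0],[0.5,0,0,0.0,0,0,0]]])

```text
time_s: 35.62
eef_pos: [453.9, 92.0, 26.1]
ee_rot: [0.0, 0.768, 0.64, -0.0]
force: [-2.7, -0.5, 4.8]
grip_width: 0.679
grip_force: 44.1
```

Request:
arm_command(steps=[[[0.75,0,0,0,0,0,0],[0.9,0,0,0,0,0,0],[1,0,0,0,0,0,0],[1,0,0,0,0,0,0]]])

```text
time_s: 36.12
eef_pos: [453.9, 92.1, 25.8]
ee_rot: [-0.0, 0.768, 0.64, -0.0]
force: [0.2, -0.6, 0.7]
grip_width: 0.999
grip_force: 0.0
```

Request:
arm_command(steps=[[[1,0,0,-0.3,0,0,0],[1,0,0,-0.7,0,0,0],[1,0,0,-0.9,0,0,0],[1,0,0,-0.9,0,0,0],[1,0,0,-0.9,0,0,0],[1,0,0,0,0,0,0]]])

```text
time_s: 36.88
eef_pos: [455.0, 92.1, 214.7]
ee_rot: [0.003, 0.768, 0.64, 0.003]
force: [0.3, -0.2, -0.4]
grip_width: 1.004
grip_force: 0.0
```

Run:
```python
from h import *
im=wshot("w14"); t=cv2.imread("pics/top0.png"); t2=capture("top")[:,:,::-1].copy()
H=np.zeros((600,800,3),np.uint8)
a=cv2.resize(im[130:330,200:440],None,fx=1.9,fy=1.9);H[:a.shape[0],:a.shape[1]]=a
x=460
for (u,v,k,l) in ((463,183,0,460),(377,262,200,460),(530,235,0,630),(375,150,200,630),(112,225,400,460)):
    p=cv2.resize(t2[v-38:v+38,max(0,u-32):u+32],(165,195),interpolation=cv2.INTER_CUBIC);H[k:k+195,l:l+165]=p
cv2.imwrite("pics/w14c.png",H)
```

```text
(no output)
```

View pics/w14c.png

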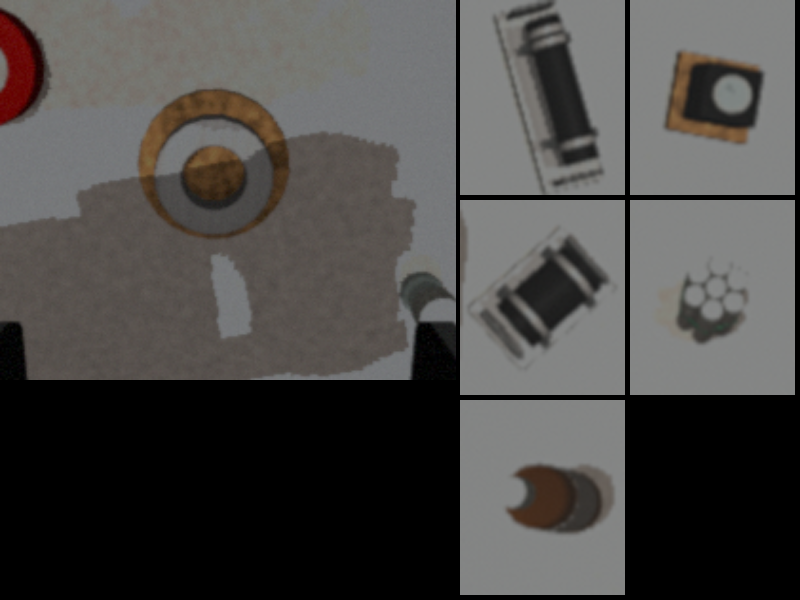

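Run:
```python
from h import *
K,T=wcam("w3"); ax=np.array([np.cos(-.855),np.sin(-.855)])
for v,z in ((180,25),(262,69),(262,60)):
    p=pix(K,T,315,v,z)-np.array([462,-106.3]); print(v,z,p@ax,p@[-ax[1],ax[0]])
K,T=wcam("w6")
for z in (26,39.8): 
    p=pix(K,T,316.2,152.8,z)-np.array([633.5,-294]); print("slim end",p@[np.cos(.266),np.sin(.266)])
s=sense();print(s["time_s"],s["dq"].round(3),s["force"].round(1))
```

```text
180 25 -33.32298528724034 0.9165896039680104
262 69 35.39356410186303 0.9484410113260521
262 60 38.63801908126145 0.9859375025300795
slim end -59.80858688981763
slim end -60.25548895206996
36.975 [ 0.001  0.027  0.021  0.    -0.004 -0.001] [-0.4  0.4 -0.3]
```

Everything is within tolerance, so I'm handing the job in.

```bash
python3 -c "
from rig import *
print(finish_job())"
```

```text
the job is handed in; nothing more can be done
None
```

I put all four parts in their holders and handed the job in at about 37 s. The pictures show both barrels seated, the cube square and central on its pad and the ring within about 2 mm of its pad's centre; the tubes and bottle are still standing. The judge's verdict was not reported back.

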